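Stack the bench filter column

ROBOT

A 7-joint arm with a two-finger parallel gripper is mounted at the origin on a cart in front of the work surface, level with it; the furniture and walls round the work are solid. World frame = base frame: x ahead of the robot, y to its left, z up, the work surface at z = 0. Lengths are in m, angles in rad, forces in N, time in s.
With the tool pointing down it reaches from about 0.4 to 0.85 m from the base axis. Payload 10.4 kg.
Tool frame: the origin (TCP) lies on the centre line of the jaws, within the pads' length; the fingertips stand 8 mm ahead of it and the grasp point (between the pads) lies 11 mm behind it (r.finger_overhang is the distance from the TCP to the fingertips, in m); z points along the fingers, y is the line along which they close (so a half turn about z gives the same grasp; the last joint's range is limited). The gripper opens to 87 mm and grips with 3 to 60 N. Pads are 19 mm wide; open, the fingers measure 117 mm over their backs; the gripper's body (75 mm by 190 mm) begins 51 mm behind the grasp point.
Start: joints at [-1.137, 0.332, -0.065, 1.46, 0.022, 1.35, -0.088], TCP at [0.276, 0.561, 0.231] pointing down, gripper open.
Joint ranges: [-2.6, 2.6], [-0.5, 2.12], [-1.47, 1.34], [0.16, 2.42], [-1.27, 4.41], [0.06, 2.06], [-2.6, 2.6]. Speed limits (rad/s): [2.22, 2.22, 2.79, 2.79, 3.14, 3.14, 3.14].

INTERFACE

Orientations are given as a unit quaternion [x, y, z, w].
In Python, from bench import r, vision gives the robot as it stands.
- The arm moves only by the tool drive_tool, never from a script. Its argument "series" is a list of rows, each a list of 2 entries, a list of its own where there are three numbers: the shift along the world's x, y, z in cm, then the turn about the world's z in degrees. A call has exactly 10 rows; each row shifts and turns the commanded pose from where the row before left it; what a row does not reach is not made up. A row lasts 1/8 s, in which the tool goes at most 62.5 mm and 10.7 degrees, less where a joint would pass 70% of its speed; a pose out of reach is approached as far as the arm can. A call with a gripper value outside its range is refused whole. "hand" is the closure, from 0 (fully open) to 1 (shut), set as the call begins (left out, the last holds). The fingers move at their own pace and stop on an object; "newtons" is the grip in N (left out, the last holds). Time passes only in rows, so rows that do not move let the fingers close, or fill a call up. It gives the time, the measured TCP pose, the force, the opening and the grip force at its end, in the units of the state.
- r.read_state(): the state, without advancing time (a new reading comes with each control period).
- vision.camera(name): name is "scene" or "top" or "wrist"; returns a dict with "color" (400x640x3 uint8, red, green, blue), "intrinsics" (3x3 intrinsics, pixels), "R" (3x3) and "t" (3): a world point X has camera coordinates R X + t; the wrist camera has in their place "mount" (4x4, takes a point from camera to tool coordinates, whose origin is the TCP and whose axes are the flange's). Camera axes: x right, y down, z forward; pixel columns grow to the right and rows downward; lengths in m; the calibration is good to about 2 mm. A picture is of the moment at which its call begins: read the wrist's pose just before it. There is no depth.
- r.close_job(): hands the job in; it is judged then, once.
The state is a dict: "time": time; "joint_positions": joint angles; "joint_vel": joint speeds; "joint_torque": joint torques, N m; "ee_pos": TCP position; "eef_rot": TCP orientation; "ft_force": force on the tool from outside, world axes, zero at the start; "torque": the same for the moment, N m; "width": finger opening in m; "grip_force": force on a finger pad.
Only numpy, scipy, OpenCV 4.12 (cv2) and the standard library are available. Lean on these libraries where they do the work, as an engineer would, in place of code of your own. Each camera call takes 0.05 s, during which the arm holds its last target. There are 200 camera calls.

TASK

Build up the filter column on the base that is bolted to the bench: take the filter stage off the sloping drain rack, set it upright on the base with the ribs on its skirt over the base's lugs, and turn it clockwise (seen from above) until its bayonet stops, then fit the cap on top of the stage and lock it in the same way. Let go of everything, and do not knock the piston or the bearing about.

Things in the scene. Friction and masses are not known exactly. Their poses are not given: they have to be found in the camera images.
- base: Fixed grey base: round foot 110 mm across, hub 66 mm across up to a flat shoulder 40 mm above the bench, and on the shoulder a steel spigot 40 mm across, 24 mm high (its top 5 mm a cone) with two lugs. Two brass pipe stubs along +y and -y reach 55 mm from the axis at height 27 mm. Origin: centre of the underside, z up. The same after a half turn.
- base_seat (a point): Centre of the base's shoulder, 40 mm above the bench, axes as base. The stage's underside rests here when fully home.
- base_lug (a point): Outer end of one of the two lugs on the base's spigot. They stand out along +x and -x of the base to 27 mm from the axis, 17 mm wide, from 11.5 to 19 mm above the shoulder. The stage's spigot has two alike, along the stage's +x and -x.
- stage: Loose aluminium filter stage, 0.2 to 0.45 kg, 91 mm high: hollow skirt 68 mm across, 27 mm high (cone up to 31), round body 52 mm across from 31 to 67 mm, then a shoulder and a spigot with two lugs, shaped as on the base. Origin: centre of its underside, z along its axis towards the spigot. It starts with its underside on the rack's slope, leaning 30 degrees towards the rack's front.
- stage_grip (a point): On the stage's axis, 51 mm from its underside: where to grip its round body, 52 mm across. Below (under 31 mm) the skirt is wider; the spigot reaches 40 mm above this point.
- stage_rib (a point): One of two ribs (9 mm wide, 6 proud) opposite each other on the skirt, at -77 and +103 degrees from the stage's x (counter-clockwise from its top). They mark two gaps in the inner lower rim (bore 44 mm). Set down with ribs over the base's lugs (12 degrees to spare either way, 2 mm sideways), then turn 77 degrees clockwise from above to the stop: its x lies along the base's x, either way round.
- stage_seat (a point): Centre of the stage's upper shoulder, 67 mm from its underside; axes as stage. The cap's underside rests here when fully home. A locked part keeps about 2.5 mm of vertical play.
- rack: Fixed drain rack of steel sheet, about 110 by 110 mm and 83 mm high: a perforated plate that slopes 30 degrees, low at its front (-x), high at its back, with a ledge 12 mm high along the low edge, against which the stage's skirt rests. Origin: middle of the plate's upper face, 50 mm above the bench; x up the slope, z square to it. The stage's underside centre starts 6 mm down-slope of it.
- cap: Loose aluminium cap, 0.14 to 0.28 kg, 68 mm high, standing upright on the bench: hollow skirt 68 mm across and 34 mm high with the same bayonet inside as the stage's, and a round knob 40 mm across from 34 to 68 mm. Locked when its x axis lies along the stage's x axis, either way round. Origin: centre of its underside, z up.
- cap_knob (a point): On the cap's axis, in the knob to grip it by, 53 mm from its underside; the knob ends 15 mm above.
- cap_rib (a point): One of two ribs outside the cap's skirt, at -77 and +103 degrees from the cap's x, as on the stage: they mark the gaps. Set the cap down with its ribs over the stage's lugs, then turn it 77 degrees clockwise from above to the stop.
- piston: Loose grey piston standing on the bench, 80 by 84 by 64 mm; a bystander. Origin: centre of its underside.
- bearing: Loose ball bearing lying flat on the bench, 52 mm across, 15 mm high; a bystander. Origin: centre of its underside.
Not all that is in view belongs to the job. What is shaped like the stage but orange or turquoise is not meant. What is shaped like the cap but yellow is not meant.

How it is judged:
On the way:
1. the stage is fully home on the base and turned to its stop (horizontal distance between stage and base_seat below 0.004 m and z of stage in the frame of base_seat below 0.004 m and angle between stage's own z axis and vertical below 0.08 rad and angle between the x axis of stage and the x axis of base, either way round below 0.3 rad), for 0.2 s.
At the end, for the whole second after the job is handed in: The stage stands upright on the base (centred within 4 mm, its underside within 4 mm of the shoulder, upright within about 4.5 degrees) with its x axis within 17 degrees of the base's, and the cap likewise on the stage (upright within about 5.5 degrees), both locked, released and at rest (all of step 1 and horizontal distance between cap and stage_seat below 0.004 m and z of cap in the frame of stage_seat below 0.004 m and angle between cap's own z axis and vertical below 0.1 rad and angle between the x axis of cap and the x axis of stage, either way round below 0.3 rad and linear speed of each of cap, stage below 0.02 m/s); the robot touches nothing.
It fails at once if the piston was pushed more than 40 mm (distance of piston from where it was at the start of the episode above 0.04 m).
It fails at once if the bearing was pushed more than 40 mm (distance of bearing from where it was at the start of the episode above 0.04 m).
It also fails if it takes over 58 s, if anything falls off the work surface, if the arm or the gripper's body presses on something with over 40 N, if the wrist force passes 120 N, or if a joint passes its speed limit or range.

## Working session

There is one attempt and no reset: what is moved stays moved. The work goes in short steps, Python scripts to look and compute and a tool call to move; the robot and the scene stay as the last step left them, time stands still between calls to the robot, and variables do not carry over. Pictures are saved under pics/ and viewed, at most 13 in all, crops included, and the job is handed in when it is done.

Besides the shell and the picture viewer there is one more tool, called as a command line: name --argument value ..., lists and objects as JSON in quotes. drive_tool: Moves the arm, as the interface text tells. Its arguments: {"type":"object","properties":{"series":{"type":"array"},"hand":{"type":"number"},"newtons":{"type":"number"}},"required":["series"]}

```bash
ls; mkdir -p pics
cat > h.py <<'E'
import numpy as np, cv2
from bench import r, vision
def cam(n):
    c=vision.camera(n); return c
def save(n,img): cv2.imwrite('pics/'+n+'.png',img[:,:,::-1])
def ray(c,u,v,s=None):
    K=np.array(c['intrinsics']); d=np.linalg.solve(K,[u,v,1.])
    if 'R' in c:
        R=np.array(c['R']);t=np.array(c['t']); return -R.T@t, R.T@d
    from scipy.spatial.transform import Rotation as Ro
    M=np.array(c['mount']); Rt=Ro.from_quat(s['eef_rot']).as_matrix()
    return np.array(s['ee_pos'])+Rt@M[:3,3], Rt@M[:3,:3]@d
def onz(c,u,v,z,s=None):
    o,d=ray(c,u,v,s); return o+d*(z-o[2])/d[2]
def proj(c,X,s=None):
    K=np.array(c['intrinsics'])
    if 'R' in c: p=np.array(c['R'])@X+np.array(c['t'])
    else:
        from scipy.spatial.transform import Rotation as Ro
        M=np.array(c['mount']); Rt=Ro.from_quat(s['eef_rot']).as_matrix()
        p=(M[:3,:3]).T@(Rt.T@(np.array(X)-s['ee_pos'])-M[:3,3])
    q=K@p; return q[:2]/q[2]
E
python3 - <<'E'
from h import *
import pickle
D={}
for n in('scene','top'):
    c=cam(n); save(n,c['color']); D[n]=c; print(n,np.round(-np.array(c['R']).T@c['t'],3),c['intrinsics'][0][0])
s=r.read_state(); D['s']=s; print(s['ee_pos'],s['eef_rot'],s['width'],s['ft_force'])
c=cam('wrist'); print(c['mount'])
pickle.dump(D,open('d.pkl','wb'))
E
```

```text
pics
scene [ 0.108 -0.692  0.857] 432.37873744840334
top [ 0.303 -0.033  1.234] 514.3370016514873
[0.27550868 0.5606337  0.22984537] [ 2.26397534e-01  9.74034784e-01 -6.18365197e-04 -1.16966335e-04] 0.08672131843269511 [-0.15832208  0.35691411 -0.1240215 ]
[[ 3.59236320e-04 -9.55546917e-01 -2.94838873e-01  8.06581536e-02]
 [ 9.99999699e-01  1.40515133e-04  7.63018144e-04 -1.88376769e-04]
 [-6.87670312e-04 -2.94839058e-01  9.55546680e-01 -1.53570467e-01]
 [ 0.00000000e+00  0.00000000e+00  0.00000000e+00  1.00000000e+00]]
```

View pics/scene.png

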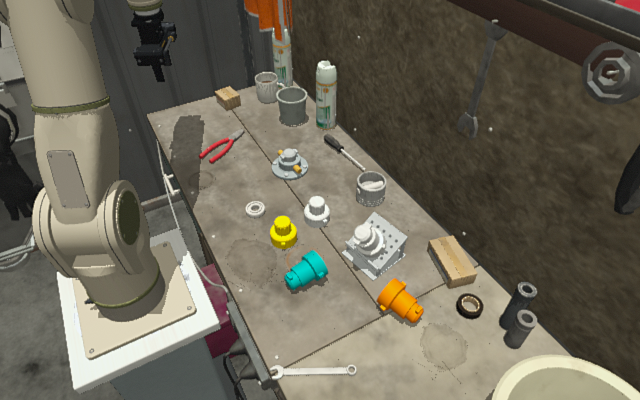

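View pics/top.png

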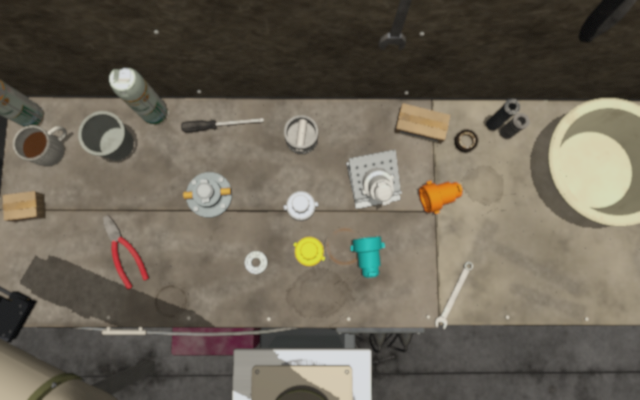

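The stage shapes in the top view are aluminium on the rack (378,185), turquoise lying (369,256) and orange lying (438,196). The aluminium one fits the description. The cap shapes are grey-white (300,206) and yellow (309,251), and the grey-white one fits. The base is at (208,193), the bearing at (256,262) and the piston at (301,133). I'll confirm these in an enlarged crop.

Run:
```python
from h import *
import pickle
D=pickle.load(open('d.pkl','rb'));c=D['top']
im=c['color'][120:270,190:410]; 
a=cv2.resize(c['color'][145:235,180:420],None,fx=3.33,fy=3.33,interpolation=cv2.INTER_CUBIC)
b=cv2.resize(D['scene']['color'][130:290,240:440],None,fx=4,fy=4,interpolation=cv2.INTER_CUBIC)[:, :]
b=cv2.resize(D['scene']['color'][195:285,265:425],None,fx=3.33,fy=3.33,interpolation=cv2.INTER_CUBIC)
w=np.zeros((600,800,3),np.uint8); w[:a.shape[0],:min(800,a.shape[1])]=a[:,:800]; w[300:300+b.shape[0],:b.shape[1]]=b[:300]
d=cv2.resize(D['scene']['color'][135:195,260:320],None,fx=4,fy=4,interpolation=cv2.INTER_CUBIC); w[300:540,545:785]=d
save('crop1',w)
for n,u,v,z in(('base',208,192,.055),('cap',300,203,.06),('bearing',256,262,.015),('piston',301,133,.064),('rack',376,180,.05),('stagetop',379,185,.12)):
    print(n,np.round(onz(c,u,v,z),3))
```

```text
base [0.51  0.219 0.055]
cap [0.485 0.005 0.06 ]
bearing [0.351 0.109 0.015]
piston [0.651 0.004 0.064]
rack [ 0.542 -0.173  0.05 ]
stagetop [ 0.516 -0.171  0.12 ]
```

View pics/crop1.png

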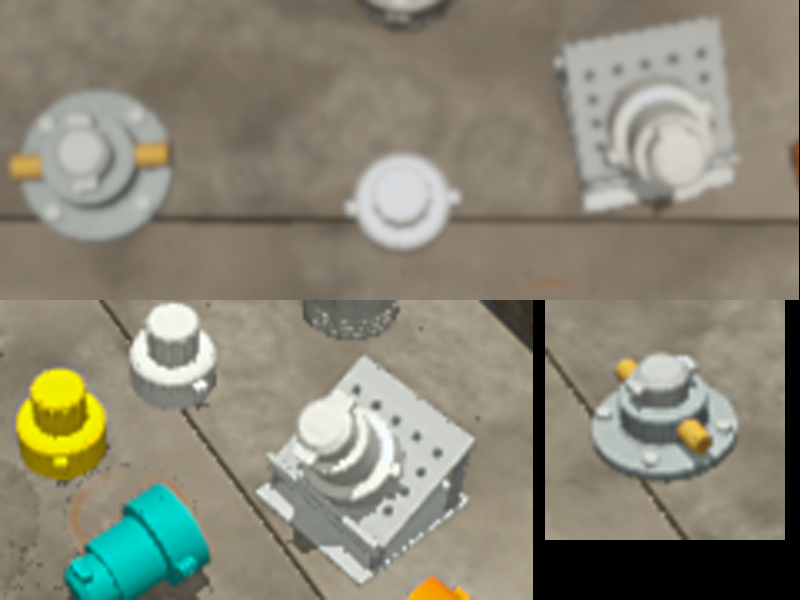

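```bash
cat > m1.py <<'E'
from h import *
import pickle
D=pickle.load(open('d.pkl','rb'));T=D['top'];S=D['scene']
def tri(a,b):
    o1,d1=ray(T,*a);o2,d2=ray(S,*b)
    A=np.stack([d1,-d2],1);k=np.linalg.lstsq(A,o2-o1,rcond=None)[0]
    p,q=o1+k[0]*d1,o2+k[1]*d2; return np.round((p+q)/2,4),np.round(np.linalg.norm(p-q),4)
ct=lambda u,v:(180+u/3.33-.35,145+v/3.33-.35)
cs=lambda u,v:(265+u/3.33-.35,195+(v-300)/3.33-.35)
print('spigot top',tri(ct(677,158),cs(325,427)))
print('rib',tri(ct(705,104),cs(397,468)))
print('cap top',tri(ct(402,196),cs(172,320)))
# rack back corners & front
bl=onz(T,*ct(563,45),.0775);br=onz(T,*ct(718,20),.0775)
print('back',bl,br,np.linalg.norm(bl-br))
v=bl-br; psi=np.arctan2(-v[0],v[1]); print('rack yaw',np.degrees(psi))
m=(bl+br)/2; e=np.array([np.cos(psi),np.sin(psi)])
ro=m[:2]-.055*.866*e; print('rack o',ro)
a=np.r_[-.5*e,.866]
us=np.r_[ro-e*.006*.866,.047]; 
for h in(.055,.091): print(h,us+a*h)
# brass pipes
hsv=cv2.cvtColor(T['color'],cv2.COLOR_RGB2HSV)
mk=cv2.inRange(hsv,(15,120,90),(28,255,255)); mk[:, :170]=0; mk[:,245:]=0; mk[:170]=0; mk[215:]=0
n,l,st,ce=cv2.connectedComponentsWithStats(mk); print(st,ce)
P=[onz(T,*ce[i],.027+.004) for i in range(1,n) if st[i,4]>15]; print(np.round(P,4))
if len(P)==2:
    p=sorted(P,key=lambda p:p[1]); w=p[1]-p[0]; print('base c',(P[0]+P[1])/2,'yaw',np.degrees(np.arctan2(-w[0],w[1])))
L=[onz(T,*ct(82,117),.059),onz(T,*ct(88,189),.059)];print('lugs',L,(L[0]+L[1])/2,np.linalg.norm(L[0]-L[1]))
R=[onz(T,*ct(349,207),.03),onz(T,*ct(455,197),.03)];print('capribs',R,(R[0]+R[1])/2,np.linalg.norm(R[0]-R[1]));w=R[1]-R[0];print(np.degrees(np.arctan2(w[1],w[0])))
E
python3 m1.py
```

```text
spigot top (array([ 0.5017, -0.18  ,  0.1177]), np.float64(0.0021))
rib (array([ 0.5478, -0.2059,  0.0743]), np.float64(0.0028))
cap top (array([0.4836, 0.0034, 0.0691]), np.float64(0.0033))
back [ 0.58711152 -0.10700245  0.0775    ] [ 0.60546174 -0.21501937  0.0775    ] 0.10956453146072931
rack yaw 9.64152167245855
rack o [ 0.54932941 -0.16898813]
0.055 [ 0.51709524 -0.17446417  0.09463   ]
0.091 [ 0.49934949 -0.17747887  0.125806  ]
[[     0      0    640    400 255891]
 [   221    188     10      7     55]
 [   183    192      9      7     54]] [[319.54822952 199.5027922 ]
 [225.23636364 191.18181818]
 [186.96296296 194.74074074]]
[[0.5168 0.1836 0.031 ]
 [0.5079 0.2738 0.031 ]]
base c [0.51234589 0.22867235 0.031     ] yaw 5.6471993116602235
lugs [array([0.53853218, 0.22801184, 0.059     ]), array([0.48768366, 0.22194133, 0.059     ])] [0.51310792 0.22497658 0.059     ] 0.05120959556553003
capribs [array([0.47999811, 0.04277143, 0.03      ]), array([ 0.48746532, -0.0324884 ,  0.03      ])] [0.48373172 0.00514152 0.03      ] 0.07562937693119115
-84.33371137864322
```

drive_tool --series '[[[3.5,-5,0],3.5],[[3.5,-5,0],3.5],[[3.5,-5,0],3.5],[[3.5,-5,0],3.5],[[3.5,-5,0],3.5],[[1.3,-6,0],3.5],[[1.3,-6,0],3.5],[[1.3,-6,0],3.5],[[1.3,-6,0],3.5],[[0.2,-6,0],3.5]]' --hand 0

```text
time: 1.4
ee_pos: [0.5048, 0.0088, 0.2305]
eef_rot: [-0.078, 0.997, -0.0, 0.0]
ft_force: [1.2, 0.2, 0.5]
width: 0.087
grip_force: 0.0
```

drive_tool --series '[[[0,-5,0],0],[[0,-4.5,0],0],[[0,-4,0],0],[[0,-3.5,0],0],[[0,-1.5,0],0],[[0,0,0],0],[[0,0,0],0],[[0,0,0],0],[[0,0,0],0],[[0,0,0],0]]'

```text
time: 2.65
ee_pos: [0.5047, -0.1737, 0.2306]
eef_rot: [-0.077, 0.997, 0.0, 0.0]
ft_force: [0.2, 0.2, -1.0]
width: 0.0867
grip_force: 0.0
```

Run:
```python
from h import *
import pickle
s=r.read_state();c=cam('wrist');save('w1',c['color']);pickle.dump((c,s),open('w1.pkl','wb'))
print(s['time'],np.round(s['ee_pos'],4),np.round(s['joint_positions'],2),s['eef_rot'])
for n,X in(('grip55',(.517,-.1745,.0946)),('top',(.4993,-.1775,.1258))): print(n,proj(c,X,s))
```

```text
2.65 [ 0.5047 -0.1737  0.2306] [-0.2   0.13  0.49  1.73 -0.06  1.3   2.03] [-7.72112949e-02  9.97014750e-01  6.72296738e-05  2.60100684e-05]
grip55 [321.00756644 200.01618275]
top [320.47763832 191.57752057]
```

View pics/w1.png

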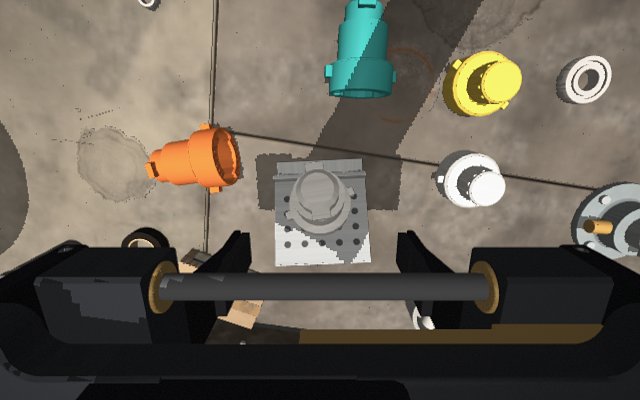

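The aluminium stage sits on the rack at (320,190), where the projection puts it (320,192), and it is centred between the fingers. The rack edges are about 2° off the tool. I'll descend and grip.

drive_tool --series '[[[0.6,0,-1],1],[[0.6,0,-2],1],[[0,0,-2.5],0],[[0,0,-2.5],0],[[0,0,-2.5],0],[[0,0,-1.7],0],[[0,0,-1.3],0],[[0,0,-0.8],0],[[0,0,-0.4],0],[[0,0,0],0]]'

```text
time: 3.95
ee_pos: [0.5168, -0.1741, 0.0837]
eef_rot: [-0.094, 0.996, 0.0, 0.0]
ft_force: [0.0, -0.1, 0.6]
width: 0.087
grip_force: 0.0
```

drive_tool --series '[[[0,0,0],0],[[0,0,0],0],[[0,0,0],0],[[0,0,0],0],[[0,0,0],0],[[0,0,0],0],[[0,0,0],0],[[0,0,0],0],[[0,0,0],0],[[0,0,0],0]]' --hand 1 --newtons 25

```text
time: 5.2
ee_pos: [0.5168, -0.1743, 0.0837]
eef_rot: [-0.094, 0.996, -0.0, 0.0]
ft_force: [0.9, -1.9, 3.1]
width: 0.0515
grip_force: 25.0
```

drive_tool --series '[[[0,0,1],0],[[0,0,2],0],[[0,0,2.5],0],[[0,0,2.5],0],[[0,3,0],0],[[-1,5,0],0],[[-1,5,0],0],[[-1,5,0],0],[[-1,5,0],0],[[-1,4,0],0]]'

```text
time: 6.45
ee_pos: [0.4653, 0.0982, 0.1637]
eef_rot: [-0.095, 0.995, 0.0, -0.001]
ft_force: [1.0, -0.1, -2.6]
width: 0.0514
grip_force: 25.0
```

drive_tool --series '[[[-0.5,1.5,-2],0],[[0,0,-2.5],0],[[0,0,-2.5],0],[[0,0,-2],0],[[0,0,-1],0],[[0,0,-0.5],0],[[0,0,0],0],[[0,0,0],0],[[0,0,0],0],[[0,0,0],0]]'

```text
time: 7.7
ee_pos: [0.4618, 0.111, 0.0588]
eef_rot: [-0.094, 0.996, 0.0, 0.0]
ft_force: [0.5, -0.0, -1.9]
width: 0.0515
grip_force: 25.0
```

Run:
```python
from h import *
s=r.read_state();c=cam('scene');print(s['time'],np.round(s['ee_pos'],4),np.round(s['ft_force'],2),s['width'])
u,v=proj(c,np.array(s['ee_pos']));print(u,v)
u,v=int(u),int(v);save('s2',cv2.resize(c['color'][v-60:v+60,u-70:u+90],None,fx=4,fy=4,interpolation=cv2.INTER_CUBIC))
```

```text
7.7 [0.4618 0.111  0.0588] [ 0.52 -0.   -1.88] 0.05153880081747908
289.7722591846496 181.95352414225349
```

View pics/s2.png

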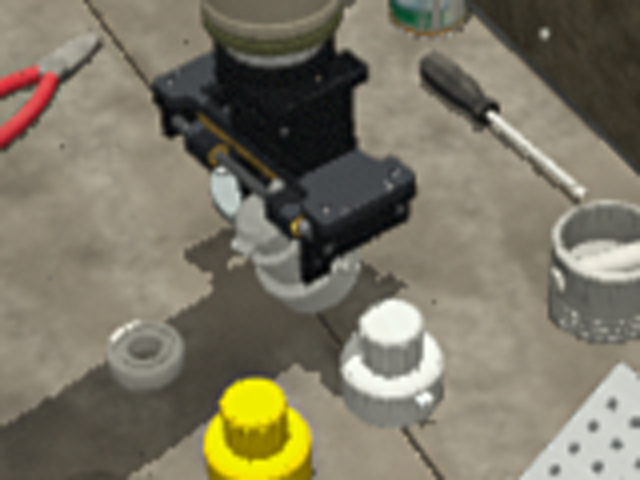

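The stage is still tilted in the jaws, just clear of the bench at (300,270) in the crop. Next I'll tip it upright by pressing its front edge on the bench and moving along the pivot arc with a lighter grip.

drive_tool --series '[[[0,0,-0.35],0],[[0,0,-0.25],0],[[0.3,0.05,-0.05],0],[[0.4,0.08,-0.04],0],[[0.4,0.08,-0.06],0],[[0.5,0.1,-0.13],0],[[0.5,0.1,-0.16],0],[[0.5,0.1,-0.2],0],[[0.5,0.1,-0.24],0],[[0,0,0],0]]' --newtons 12

```text
time: 9.0
ee_pos: [0.4931, 0.1171, 0.0436]
eef_rot: [-0.094, 0.996, -0.0, 0.0]
ft_force: [0.3, -0.3, -2.5]
width: 0.0517
grip_force: 12.0
```

drive_tool --series '[[[0,0,0],0],[[0,0,0],0],[[0,0,0],0],[[0,0,0],0],[[0,0,2],0],[[0,0,3],0],[[0,0,4],0],[[0,0,4],0],[[0,0,3],0],[[0,0,0],0]]' --hand 0

```text
time: 10.25
ee_pos: [0.4939, 0.1174, 0.2062]
eef_rot: [-0.094, 0.996, 0.001, 0.002]
ft_force: [-0.5, -0.1, -0.8]
width: 0.0872
grip_force: 0.0
```

Run:
```python
from h import *
import pickle
s=r.read_state();c=cam('wrist');t=cam('scene');pickle.dump((c,s,t),open('w2.pkl','wb'))
print(s['time'],np.round(s['ee_pos'],4))
b=cv2.resize(t['color'][150:220,250:350],None,fx=3,fy=3,interpolation=cv2.INTER_CUBIC)
im=np.zeros((600,640,3),np.uint8);im[:390]=c['color'][:390];im[390:]=b[:210,:300].repeat(1,0) if 0 else np.pad(b,((0,0),(0,340),(0,0)))
save('w2',im)
for X in((.5,.113,0),(.515,.2265,.064),(.484,.004,.068)):print(proj(c,X,s))
```

```text
10.25 [0.4939 0.1174 0.2062]
[318.88889471 176.62696615]
[420.61332168 223.86461874]
[211.25819589 156.90291003]
```

View pics/w2.png

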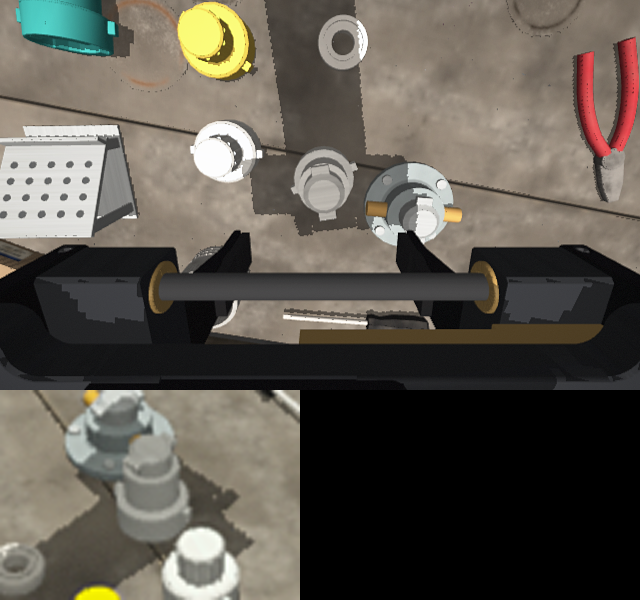

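The stage now stands upright at about (323,180) in the wrist view, beside the base at (415,210). I'll take one enlarged crop to measure the stage ribs and the base.

Run:
```python
from h import *
import pickle
c,s,t=pickle.load(open('w2.pkl','rb'))
save('w2c',cv2.resize(c['color'][135:255,280:470],None,fx=4.2,fy=4.2,interpolation=cv2.INTER_CUBIC))
```

```text
(no output)
```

View pics/w2c.png

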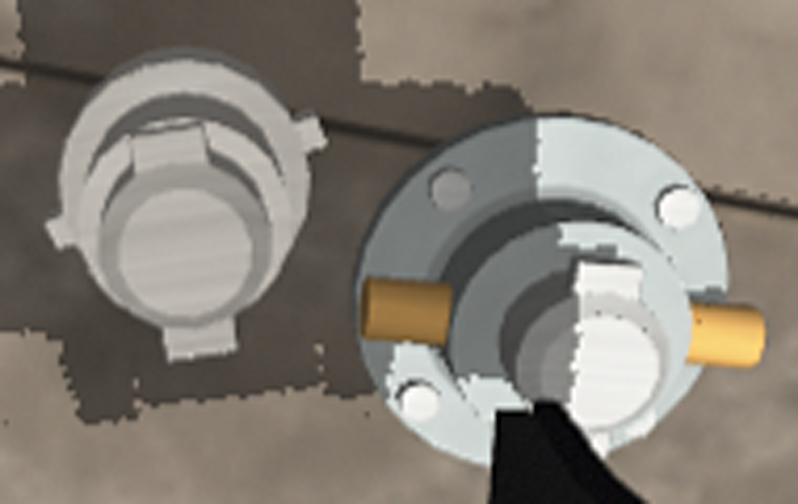

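```bash
cat > m2.py <<'E'
from h import *
import pickle
c,s,t=pickle.load(open('w2.pkl','rb'))
P=lambda u,v,z:onz(c,280+(u+.5)/4.2-.5,135+(v+.5)/4.2-.5,z,s)
def pair(n,a,b,z):
    A,B=P(*a,z),P(*b,z);w=B-A;print(n,np.round((A+B)[:2]/2,4),'len',np.round(np.linalg.norm(w),4),'ang',np.round(np.degrees(np.arctan2(w[1],w[0])),1))
pair('stage lugs',(165,140),(202,354),.086)
pair('stage ribs',(60,232),(316,131),.025); pair('stage ribs z10',(60,232),(316,131),.012)
print('stage top',P(185,255,.091))
pair('skirt',(60,180),(311,180),.027)
pair('base pipes',(362,308),(766,336),.027)
print('base top',P(600,373,.064))
pair('base foot',(357,291),(728,291),.010)
pair('base lug',(610,275),(624,440),.059)
E
python3 m2.py
```

```text
stage lugs [0.4954 0.1176] len 0.0513 ang 20.2
stage ribs [0.4945 0.1182] len 0.0753 ang 122.9
stage ribs z10 [0.4976 0.1189] len 0.0782 ang 122.9
stage top [0.49501126 0.117741   0.091     ]
skirt [0.4935 0.1178] len 0.068 ang 100.8
base pipes [0.5137 0.2301] len 0.1146 ang 96.6
base top [0.51414795 0.22830223 0.064     ]
base foot [0.5107 0.2276] len 0.1087 ang 100.8
base lug [0.5114 0.2337] len 0.0461 ang 21.2
```

Measurements, all agreeing with the given sizes:
- **Stage:** axis at (0.495, 0.118), ribs at 123°, lugs at 20°.
- **Base:** axis at (0.514, 0.229), lugs at 6°.

I'll regrip with the tool turned −20°.

drive_tool --series '[[[0.1,0.03,-1.4],-5],[[0,0,-2],-5],[[0,0,-2.5],-5],[[0,0,-2.5],-5],[[0,0,-2.5],0],[[0,0,-2.2],0],[[0,0,-1.6],0],[[0,0,-1.1],0],[[0,0,-0.6],0],[[0,0,0],0]]'

```text
time: 11.6
ee_pos: [0.4937, 0.1173, 0.0397]
eef_rot: [0.08, 0.997, 0.0, -0.0]
ft_force: [0.2, 0.5, 0.7]
width: 0.0869
grip_force: 0.0
```

drive_tool --series '[[[0,0,0],0],[[0,0,0],0],[[0,0,0],0],[[0,0,0],0],[[0,0,0],0],[[0,0,0],0],[[0,0,0],0],[[0,0,1],0],[[0,0,2],0],[[0,0,2.5],0]]' --hand 1 --newtons 35

```text
time: 12.85
ee_pos: [0.4931, 0.117, 0.0953]
eef_rot: [0.08, 0.997, -0.0, -0.001]
ft_force: [0.1, 0.6, -2.5]
width: 0.0514
grip_force: 35.0
```

drive_tool --series '[[[0,0,2.5],0],[[0,0,2.5],9],[[0.3,1.5,0.4],9],[[0.4,2,0],9],[[0.4,2.5,0],9],[[0.4,2.5,0],9],[[0.3,1.6,0],9],[[0.2,1,0],9],[[0,0,0],0],[[0,0,0],0]]'

```text
time: 14.1
ee_pos: [0.5136, 0.2275, 0.1488]
eef_rot: [-0.451, 0.893, -0.0, -0.0]
ft_force: [-0.3, 0.2, -2.6]
width: 0.0515
grip_force: 35.0
```

Run:
```python
from h import *
import pickle
s=r.read_state();c=cam('wrist');t=cam('scene');T=cam('top');pickle.dump((c,s,t,T),open('w3.pkl','wb'))
print(s['time'],np.round(s['ee_pos'],4),np.round(s['joint_positions'],2),s['eef_rot'])
im=np.zeros((600,800,3),np.uint8)
u,v=proj(c,[.514,.229,.06],s).astype(int);print(u,v)
a=cv2.resize(c['color'][max(0,v-60):v+60,u-80:u+80],None,fx=2.5,fy=2.5,interpolation=cv2.INTER_CUBIC);im[:300,:400][:a.shape[0],:a.shape[1]]=a[:300,:400]
u,v=proj(T,[.514,.229,.06]).astype(int);im[:300,400:]=cv2.resize(T['color'][v-30:v+30,u-40:u+40],None,fx=5,fy=5,interpolation=cv2.INTER_CUBIC)
u,v=proj(t,[.514,.229,.08]).astype(int);print(u,v);im[300:]=cv2.resize(t['color'][v-40:v+35,u-100:u+100],None,fx=4,fy=4,interpolation=cv2.INTER_CUBIC)
save('w3',im)
```

```text
14.1 [0.5136 0.2275 0.1488] [-0.59  0.25  0.1   1.74 -0.03  1.15  2.03] [-4.50776553e-01  8.92636784e-01 -1.45825548e-04 -2.25609697e-04]
324 205
287 146
```

View pics/w3.png

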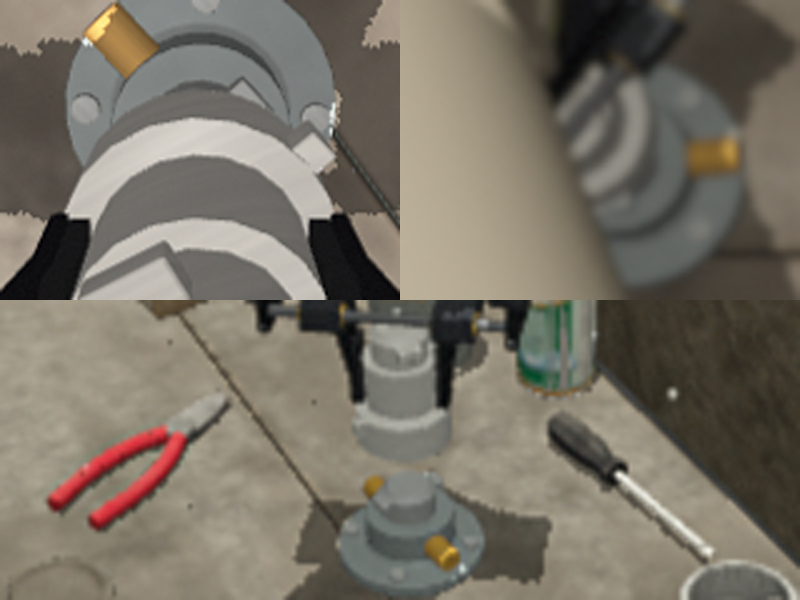

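The held stage is upright over the base. The scene crop has the skirt centre near u=402 and the spigot top near (411,490). I'll check this against projections.

Run:
```python
from h import *
import pickle
c,s,t,T=pickle.load(open('w3.pkl','rb'))
p=np.array(s['ee_pos']);f=lambda X:np.round((proj(t,X)-[187,106])*4+1.5,1)
print('stage bottom axis',f(p+[0,0,-.0397]),'1mm x',f(p+[.001,0,-.0397]),'1mm y',f(p+[0,.001,-.0397]))
print('base top',f([.5138,.229,.064]), 'pipes',f([.5138+.055*np.sin(np.radians(-6)),.229+.055,.027]),f([.5138-.055*np.sin(np.radians(-6)),.229-.055,.027]))
g=lambda X:np.round((proj(c,X,s)-[244,145])*2.5+.75,1)
b=np.array([.5138,.229,0]);a=np.radians(6);L=.027*np.array([np.cos(a),np.sin(a),0])
print('wrist: lug',g(b+L+[0,0,.059]),g(b-L+[0,0,.059]))
for d in(0,90,180,270):
    e=np.array([np.cos(a+np.radians(d)),np.sin(a+np.radians(d)),0]);print(d,'pipe',g(b+.055*e+[0,0,.027]),'rib',g(p+.04*e+[0,0,-.0397+.02]),'skirt',g(p+.034*e+[0,0,-.0397+.027]))
```

```text
stage bottom axis [401.8 133.6] 1mm x [403.1 133.2] 1mm y [401.2 132.9]
base top [404.4 182.2] pipes [368.6 183.5] [447.3 260.7]
wrist: lug [145.9 200.4] [262.6  99.6]
0 pipe [100.3 213.5] rib [ 89.4 329.1] skirt [102.3 330.3]
90 pipe [295.3 221.6] rib [303.6 337.6] skirt [292.1 337.8]
180 pipe [312.9  27.8] rib [323.8 133.6] skirt [308.9 159. ]
270 pipe [101.7  18.2] rib [ 89.9 123.5] skirt [103.9 150.2]
```

drive_tool --series '[[[-0.05,0.05,-1],0],[[0,0,-1.5],0],[[0,0,-1.3],0],[[0,0,-0.4],0],[[0,0,-0.3],0],[[0,0,-0.2],0],[[0,0,-0.2],0],[[0,0,-0.2],0],[[0,0,-0.2],0],[[0,0,-0.1],0]]'

```text
time: 15.5
ee_pos: [0.5131, 0.2288, 0.0947]
eef_rot: [-0.453, 0.892, 0.0, -0.0]
ft_force: [-0.3, -0.4, -2.7]
width: 0.0512
grip_force: 35.0
```

drive_tool --series '[[[0,0,-0.25],0],[[0,0,-0.25],0],[[0,0,-0.25],0],[[0,0,-0.25],0],[[0,0,-0.2],0],[[0,0,-0.15],0],[[0,0,-0.1],0],[[0,0,-0.05],0],[[0,0,0],0],[[0,0,0],0]]'

```text
time: 16.75
ee_pos: [0.5132, 0.2288, 0.0799]
eef_rot: [-0.453, 0.892, 0.0, 0.0]
ft_force: [-1.6, -0.7, -0.3]
width: 0.0513
grip_force: 35.0
```

drive_tool --series '[[[0,0,-0.05],0],[[0,0,0],-8],[[0,0,0],-10],[[0,0,0],-10],[[0,0,0],-10],[[0,0,0],-10],[[0,0,0],-10],[[0,0,0],-10],[[0,0,0],-8],[[0,0,0],0]]'

```text
time: 18.0
ee_pos: [0.514, 0.2288, 0.0799]
eef_rot: [0.192, 0.981, 0.0, 0.001]
ft_force: [2.3, -1.3, 4.5]
width: 0.0516
grip_force: 35.0
```

Run:
```python
from h import *
s=r.read_state();print(s['time'],np.round(s['ee_pos'],4),s['eef_rot'],np.round(s['ft_force'],1),np.round(s['torque'],2),np.round(s['joint_positions'],2))
```

```text
18.0 [0.514  0.2288 0.0799] [1.91641403e-01 9.81464542e-01 2.29173364e-04 9.33768564e-04] [ 2.3 -1.3  4.5] [-0.6  -0.28  0.37] [-0.76  0.33  0.3   1.81 -0.12  1.01  0.78]
```

drive_tool --series '[[[0,0,0],-3],[[0,0,0],-3],[[0,0,0],0],[[0,0,0],0],[[0,0,0],0],[[0,0,0],0],[[0,0,0],0],[[0,0,0],0],[[0,0,0],0],[[0,0,0],0]]'

```text
time: 19.25
ee_pos: [0.5133, 0.2294, 0.0799]
eef_rot: [0.241, 0.971, 0.0, 0.0]
ft_force: [-2.5, -1.0, 6.7]
width: 0.0515
grip_force: 35.0
```

Run:
```python
from h import *
s=r.read_state();print(s['time'],np.round(s['ee_pos'],4),s['eef_rot'],np.round(s['ft_force'],1),np.round(s['torque'],2))
```

```text
19.25 [0.5133 0.2294 0.0799] [2.40816184e-01 9.70570649e-01 3.92013103e-04 1.61401223e-04] [-2.5 -1.   6.7] [-0.38  0.51  0.9 ]
```

The moment reached 0.9 Nm, so the stage is at its stop. I'll release, rise and go toward the cap.

drive_tool --series '[[[0,0,0],0],[[0,0,0],0],[[0,0,0],0],[[0,0,0],0],[[0,0,1],0],[[0,0,2.5],0],[[0,0,3.5],0],[[0,0,4],0],[[0,0,3.5],0],[[0,0,1],0]]' --hand 0

```text
time: 20.5
ee_pos: [0.5141, 0.2292, 0.2373]
eef_rot: [0.243, 0.97, 0.002, 0.001]
ft_force: [0.8, 0.1, -0.0]
width: 0.0872
grip_force: 0.0
```

drive_tool --series '[[[-0.2,-2,0],0],[[-0.4,-3,0],0],[[-0.5,-4,0],0],[[-0.4,-3,0],0],[[-0.2,-2,0],0],[[0,0,0],0],[[0,0,0],0],[[0,0,0],0],[[0,0,0],0],[[0,0,0],0]]'

```text
time: 21.75
ee_pos: [0.4962, 0.0892, 0.2342]
eef_rot: [0.243, 0.97, -0.0, -0.0]
ft_force: [-0.8, 0.0, -0.7]
width: 0.0866
grip_force: 0.0
```

Run:
```python
from h import *
import pickle
s=r.read_state();c=cam('wrist');T=cam('top');pickle.dump((c,s,T),open('w4.pkl','wb'))
print(s['time'],np.round(s['ee_pos'],4),s['eef_rot'])
a=np.radians(6);st=np.array([.513,.2288,0])
u,v=proj(c,[.484,.004,.03],s);w=proj(c,st+[0,0,.12],s);print(u,v,w)
im=np.zeros((600,800,3),np.uint8)
for i,(x,y) in enumerate(((u,v),w)):
    x=int(np.clip(x,50,590));y=int(np.clip(y,75,325));print('off',x-50,y-75)
    im[:,400*i:400*i+400]=cv2.resize(c['color'][y-75:y+75,x-50:x+50],None,fx=4,fy=4,interpolation=cv2.INTER_CUBIC)
save('w4',im)
```

```text
21.75 [0.4962 0.0892 0.2342] [ 2.43111940e-01  9.69998239e-01 -2.01083806e-05 -3.21835648e-05]
258.40303841482057 196.58828998135894 [471.92682659 139.43646586]
off 208 121
off 421 64
```

View pics/w4.png

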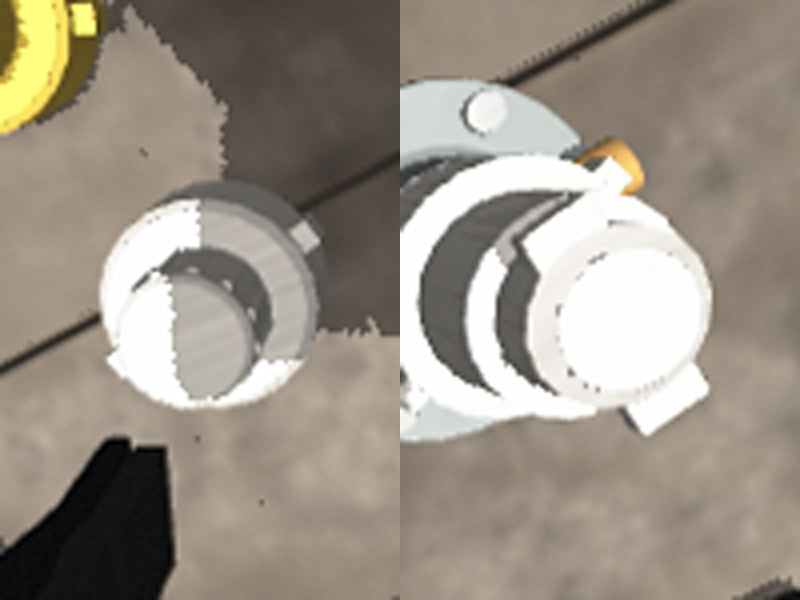

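Run:
```python
from h import *
import pickle
c,s,T=pickle.load(open('w4.pkl','rb'))
P=lambda u,v,z,o:onz(c,o[0]+(u+.5)/4-.5,o[1]+(v+.5)/4-.5,z,s)
A=(208,121);B=(421,64)
print('knob',P(184,338,.068,A))
for z in(.01,.03):
    a,b=P(110,362,z,A),P(320,236,z,A);w=b-a;print('ribs',(a+b)/2,np.linalg.norm(w),np.degrees(np.arctan2(w[1],w[0])))
st=P(230,317,.131,B);lo=P(277,408,.126,B);w=lo-st;print('stage top',st,'lug',np.linalg.norm(w[:2]),np.degrees(np.arctan2(w[1],w[0])))
a=P(165,212,.126,B);w=lo-a;print('lugs',(a+lo)/2,np.linalg.norm(w),np.degrees(np.arctan2(w[1],w[0])))
# predicted lug end for yaw 6
```

```text
knob [0.4837543  0.00703766 0.068     ]
ribs [0.48775434 0.00077345 0.01      ] 0.08372678021123675 93.0046749886896
ribs [0.4844315  0.00745968 0.03      ] 0.0792942873723109 93.00467498868963
stage top [0.51460544 0.22827284 0.131     ] lug 0.026051076617324365 9.748577433903014
lugs [0.51461749 0.22911965 0.126     ] 0.05181839239910267 7.907166837272519
```

The stage is locked and upright, with its spigot top at (0.5146, 0.2283) and lugs at about 8° against the base's 6°. The cap axis is at (0.4838, 0.006) and its ribs are at about 94°. Next I'll grip the cap's knob.

drive_tool --series '[[[-0.4,-2.5,-1],-5],[[-0.4,-3,-2],-5],[[-0.46,-2.85,-2.5],0],[[0,0,-3],0],[[0,0,-3],0],[[0,0,-3],0],[[0,0,-2],0],[[0,0,-1.4],0],[[0,0,-0.7],0],[[0,0,-0.3],0]]'

```text
time: 23.1
ee_pos: [0.4838, 0.0054, 0.0454]
eef_rot: [0.327, 0.945, 0.0, 0.0]
ft_force: [-0.0, 0.2, 1.0]
width: 0.0876
grip_force: 0.0
```

drive_tool --series '[[[0,0,0],0],[[0,0,0],0],[[0,0,0],0],[[0,0,0],0],[[0,0,0],0],[[0,0,0],0],[[0,0,0],0],[[0,0,0],0],[[0,0,0],0],[[0,0,0],0]]' --hand 1 --newtons 30

```text
time: 24.35
ee_pos: [0.4836, 0.0054, 0.0453]
eef_rot: [0.327, 0.945, 0.0, 0.0]
ft_force: [-0.1, 0.4, 1.4]
width: 0.0392
grip_force: 30.0
```

drive_tool --series '[[[0,0,1],0],[[0,0,3],0],[[0,0,4],0],[[0,0,4],9],[[0,1,3.5],9],[[0.3,2.5,0],9],[[0.5,4,0],9],[[0.6,4.5,0],9],[[0.6,4.5,0],9],[[0.5,3,0],9]]'

```text
time: 25.6
ee_pos: [0.5081, 0.2024, 0.2005]
eef_rot: [-0.218, 0.976, 0.0, -0.0]
ft_force: [0.1, -0.4, -1.3]
width: 0.0389
grip_force: 30.0
```

drive_tool --series '[[[0.3,2,0],9],[[0.2,0.85,0],9],[[0,0,0],9],[[0,0,0],3],[[0,0,0],0],[[0,0,0],0],[[0,0,0],0],[[0,0,0],0],[[0,0,0],0],[[0,0,0],0]]'

```text
time: 26.85
ee_pos: [0.5136, 0.2288, 0.2003]
eef_rot: [-0.46, 0.888, 0.0, -0.0]
ft_force: [-0.3, 0.2, -2.6]
width: 0.0393
grip_force: 30.0
```

Run:
```python
from h import *
import pickle
s=r.read_state();c=cam('wrist');t=cam('scene');pickle.dump((c,s,t),open('w5.pkl','wb'))
p=np.array(s['ee_pos']);print(s['time'],np.round(p,4),s['eef_rot'],s['joint_positions'][6],s['width'])
im=np.zeros((600,800,3),np.uint8)
b=np.array([.5141,.2288,0]);a=np.radians(7);e=np.array([np.cos(a),np.sin(a),0])
u,v=(proj(c,p+[0,0,-.045+.03],s)).astype(int);x0=u-60;y0=max(0,v-75);print('off',x0,y0)
im[:,:480]=cv2.resize(c['color'][y0:y0+150,x0:x0+120],None,fx=4,fy=4,interpolation=cv2.INTER_CUBIC)
for sg in(1,-1):
    print('lug top',(proj(c,b+sg*.027*e+[0,0,.126],s)-[x0,y0])*4,'lug bot',(proj(c,b+sg*.027*e+[0,0,.1185],s)-[x0,y0])*4)
    print('rib',[(proj(c,p+sg*.04*e+[0,0,-.0453+z],s)-[x0,y0])*4 for z in(.0,.034)])
u,v=proj(t,b+[0,0,.15]).astype(int);x1,y1=u-20,v-38
im[:,480:]=cv2.resize(t['color'][y1:y1+75,x1:x1+40],None,fx=8,fy=8,interpolation=cv2.INTER_CUBIC)
f=lambda X:(proj(t,X)-[x1,y1])*8+[480,0]
print('scene cap bottom',f(p-[0,0,.0453]),'stage top',f(b+[0,0,.131]))
save('w5',im)
```

```text
26.85 [0.5136 0.2288 0.2003] [-4.60354389e-01  8.87735227e-01  3.20941447e-05 -4.16599585e-05] 2.0734194167464826 0.039349224858199305
off 264 167
lug top [140.95001281 255.42606917] lug bot [143.64190509 241.11841152]
rib [array([ 80.40537321, 360.82145641]), array([ 53.65155677, 465.93493952])]
lug top [339.82617884  85.76065171] lug bot [336.78875102  75.81351031]
rib [array([413.75362209,  80.56638463]), array([446.89738203, 142.86113862])]
scene cap bottom [639.80825682 300.13260059] stage top [644.92865969 356.01932862]
```

View pics/w5.png

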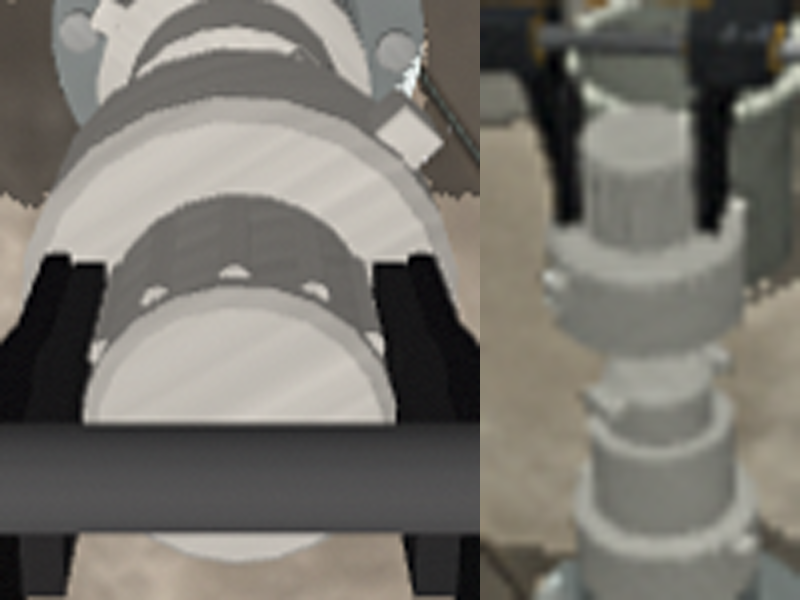

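The cap is held level above the stage. The rib at (423,119) is about 4° off the prediction, within the 12° allowed. The scene view shows the cap over the spigot. I'll lower it.

drive_tool --series '[[[0.03,0,-0.8],0],[[0,0,-0.8],0],[[0,0,-0.5],0],[[0,0,-0.3],0],[[0,0,-0.25],0],[[0,0,-0.2],0],[[0,0,-0.2],0],[[0,0,-0.15],0],[[0,0,-0.1],0],[[0,0,0],0]]'

```text
time: 28.2
ee_pos: [0.5138, 0.2288, 0.1672]
eef_rot: [-0.46, 0.888, 0.0, -0.0]
ft_force: [-1.0, 0.5, -2.5]
width: 0.039
grip_force: 30.0
```

drive_tool --series '[[[0,0,-0.25],0],[[0,0,-0.25],0],[[0,0,-0.25],0],[[0,0,-0.25],0],[[0,0,-0.2],0],[[0,0,-0.15],0],[[0,0,-0.1],0],[[0,0,-0.05],0],[[0,0,-0.05],0],[[0,0,0],0]]'

```text
time: 29.45
ee_pos: [0.514, 0.229, 0.1523]
eef_rot: [-0.46, 0.888, 0.0, 0.0]
ft_force: [-2.6, -0.7, 5.3]
width: 0.0396
grip_force: 30.0
```

drive_tool --series '[[[0,0,0],-8],[[0,0,0],-9],[[0,0,0],-10],[[0,0,0],-10],[[0,0,0],-10],[[0,0,0],-10],[[0,0,0],-10],[[0,0,0],-7],[[0,0,0],0],[[0,0,0],0]]'

```text
time: 30.7
ee_pos: [0.5145, 0.2289, 0.1523]
eef_rot: [0.165, 0.986, 0.0, 0.001]
ft_force: [1.8, -0.7, 5.3]
width: 0.039
grip_force: 30.0
```

Run:
```python
from h import *
s=r.read_state();print(s['time'],np.round(s['ee_pos'],4),s['eef_rot'],np.round(s['ft_force'],1),np.round(s['torque'],2))
```

```text
30.7 [0.5145 0.2289 0.1523] [1.65272615e-01 9.86247573e-01 4.31143269e-04 7.07534489e-04] [ 1.8 -0.7  5.3] [-0.24 -0.41  0.03]
```

drive_tool --series '[[[0,0,0],-2],[[0,0,0],-2],[[0,0,0],-2],[[0,0,0],-2],[[0,0,0],0],[[0,0,0],0],[[0,0,0],0],[[0,0,0],0],[[0,0,0],0],[[0,0,0],0]]'

```text
time: 31.95
ee_pos: [0.514, 0.2293, 0.1523]
eef_rot: [0.233, 0.972, 0.0, 0.0]
ft_force: [-0.3, 0.1, 6.3]
width: 0.0393
grip_force: 30.8
```

Run:
```python
from h import *
s=r.read_state();print(s['time'],np.round(s['ee_pos'],4),s['eef_rot'],np.round(s['ft_force'],1),np.round(s['torque'],2))
```

```text
31.95 [0.514  0.2293 0.1523] [2.33114426e-01 9.72449205e-01 3.94495469e-04 2.29314645e-04] [-0.3  0.1  6.3] [-0.12  0.09  0.79]
```

The moment rose to 0.79 Nm, so the cap is at its stop. I'll release and back off.

drive_tool --series '[[[0,0,0],0],[[0,0,0],0],[[0,0,0],0],[[0,0,0],0],[[0,0,1],0],[[0,0,2],0],[[0,0,3],0],[[0,0,2.5],0],[[0,0,1],0],[[0,0,0],0]]' --hand 0

```text
time: 33.2
ee_pos: [0.514, 0.2289, 0.2471]
eef_rot: [0.235, 0.972, 0.0, 0.0]
ft_force: [-0.1, 0.1, -0.7]
width: 0.0869
grip_force: 0.0
```

drive_tool --series '[[[0,-2,0.5],0],[[0,-3.5,0],0],[[0,-4,0],0],[[0,-2.5,0],0],[[0,-1,0],0],[[0,0,0],0],[[0,0,0],0],[[0,0,0],0],[[0,0,0],0],[[0,0,0],0]]'

```text
time: 34.45
ee_pos: [0.5139, 0.0991, 0.2517]
eef_rot: [0.235, 0.972, -0.0, -0.0]
ft_force: [-0.8, -1.1, -0.2]
width: 0.087
grip_force: 0.0
```

Run:
```python
from h import *
import pickle
s=r.read_state();c=cam('wrist');t=cam('scene');pickle.dump((c,s,t),open('w6.pkl','wb'))
p=np.array(s['ee_pos']);print(s['time'],np.round(p,4))
im=np.zeros((600,800,3),np.uint8)
b=np.array([.514,.2288,0])
u,v=proj(c,b+[0,0,.12],s).astype(int);x0=min(max(0,u-60),520);y0=min(max(0,v-75),250);print('off',x0,y0)
im[:,:480]=cv2.resize(c['color'][y0:y0+150,x0:x0+120],None,fx=4,fy=4,interpolation=cv2.INTER_CUBIC)
u,v=proj(t,b+[0,0,.1]).astype(int)
im[:,480:]=cv2.resize(t['color'][v-38:v+37,u-20:u+20],None,fx=8,fy=8,interpolation=cv2.INTER_CUBIC)
for z,rr in((.107,.034),(.141,.034),(.175,.02)):print(z,(proj(c,b+[0,0,z],s)-[x0,y0])*4)
a=np.radians(7-77)
for sg in(1,-1):
  for z in(.065,.1295): print('rib',z,(proj(c,b+sg*.04*np.array([np.cos(a),np.sin(a),0])+[0,0,z],s)-[x0,y0])*4)
save('w6',im)
```

```text
34.45 [0.5139 0.0991 0.2517]
off 387 53
0.107 [220.99227254 297.9932445 ]
0.141 [280.75995131 309.68226075]
0.175 [357.67286648 324.72444298]
rib 0.065 [ 56.69309993 392.90797905]
rib 0.1295 [125.74820726 434.51802554]
rib 0.065 [275.6626102  174.85179334]
rib 0.1295 [400.91262521 167.7873397 ]
```

View pics/w6.png

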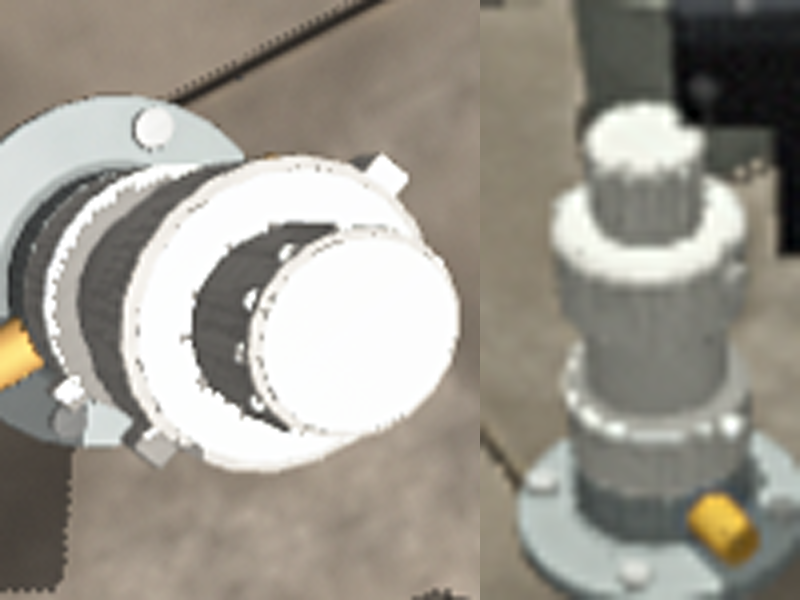

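Run:
```python
from h import *
import pickle
c,s,t=pickle.load(open('w6.pkl','rb'))
P=lambda u,v,z:onz(c,387+(u+.5)/4-.5,53+(v+.5)/4-.5,z,s)
for z in(.115,.13,.141):
    a,b=P(140,452,z),P(398,165,z);w=a-b;print(z,(a+b)/2,np.linalg.norm(w),'cap x',np.degrees(np.arctan2(w[1],w[0]))+77)
print('knob',P(357,330,.175))
```

```text
0.115 [0.51966484 0.2340429  0.115     ] 0.08488765856711754 cap x 11.553158836007356
0.13 [0.51565303 0.22896268 0.13      ] 0.08050151558192223 cap x 11.553158836007398
0.141 [0.51271103 0.22523717 0.141     ] 0.07728501072611228 cap x 11.55315883600737
knob [0.5144847  0.22820897 0.175     ]
```

The cap's x axis is at about 11° and the stage's at about 8°, against the base's 6°, all within the 17° limit. The knob is centred at (0.5145, 0.2282), and the arm is clear of everything. Handing in.

```bash
python3 -c "
from bench import r
print(r.close_job())"
```

```text
the job is handed in; nothing more can be done
None
```

I seated and locked the stage on the base, locked the cap on the stage, released both and handed the job in at about 34.5 s; the hand-in did not report a verdict.

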